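# Shut and lock the lid of a wafer storage box

### The arm

A 6-joint arm with a two-finger parallel gripper is mounted at the origin on a cart in front of the work surface, level with it; the furniture and walls round the work are solid. World frame = base frame: x ahead of the robot, y to its left, z up, the work surface at z = 0. Lengths are in mm, angles in rad, forces in N, time in s.
With the tool pointing down it reaches from about 275 to 750 mm from the base axis. Payload 10.2 kg.
Tool frame: the origin (TCP) lies between the finger pads; the fingertips stand 8 mm ahead of it and the grasp point (between the pads) lies 11 mm behind it; z points along the fingers, x is the direction in which the jaws open and shut, and the axes are right-handed (so a half turn about z gives the same grasp; the last joint's range is limited). The gripper opens to 85 mm and grips with 20 to 120 N. Pads are 22 mm wide; open, the fingers measure 114 mm over their backs; the gripper's body (76 mm by 85 mm) begins 54 mm behind the grasp point. The pads swing forward as they close: fully open they stand 13 mm farther back than shut.
Start: joints at [0.883, 0.313, 1.498, -0, 1.331, -0.223], TCP at [235.341, 469.303, 239.294] pointing down, gripper open.
Joint ranges: [-2.94, 2.94], [-0.97, 2.17], [0.19, 2.56], [-1.23, 4.37], [0.02, 3.11], [-2.88, 2.88]. Speed limits (rad/s): [2.39, 2.39, 3.01, 3.14, 3.14, 3.14].

### API

Orientations are given as a unit quaternion [w, x, y, z].
In Python, from rig import sense, eyes, ctrl gives the robot as it stands.
- The arm moves only by the tool move_arm, never from a script. Its argument "rows" is a list that holds one entry, the list of rows, each a list of 5 numbers: the shift along the tool's x, y, z in mm, then the turn about the tool's z in units of 6 degrees (1.0 is 6 degrees), then the gripper command: -1 is shut, 1 is fully open, values between are in proportion. In form: [[[dx, dy, dz, roll, jaw], ...]]. A call has 1 to 12 rows; each row is the pose to reach, as a shift and turn from the pose measured when the call began, along the tool's axes at that moment; what a row does not reach only later rows make up. A row lasts 1/8 s, in which the tool goes at most 62.5 mm and 10.7 degrees, less where a joint would pass 70% of its speed; a pose out of reach is approached as far as the arm can. A call with a gripper value outside its range is refused whole. The fingers move at their own pace and stop on an object; "squeeze" is the grip in N (left out, the last holds). Time passes only in rows, so rows that repeat a pose let the fingers close. It gives the time, the measured TCP pose, the force and the opening at its end, in the units of the state.
- sense(): the state, without advancing time (a new reading comes with each control period).
- eyes.capture(name): name is "scene" or "top" or "wrist"; returns a dict with "color" (400x640x3 uint8, blue, green, red), "vertical_fov" (degrees; the focal length in pixels is half the picture's height over the tangent of half this angle, whatever the lens; pixels are square), "cx", "cy" (the principal point, pixels), "k1" (the pictures are not rectified: a ray, as slopes to the right and down, at radius r is drawn at 1 + k1 r^2 times it, then the intrinsics apply), "xyz" and "attitude" of the camera in the world. Camera axes: x right, y down, z forward; pixel columns grow to the right and rows downward; lengths in mm; the calibration is good to about 2 mm. A picture is of the moment at which its call begins. There is no depth.
- ctrl.finish_job(): hands the job in, once; it reports no verdict.
The state is a dict: "time_s": time; "joints": joint angles; "dq": joint speeds; "tau": joint torques, N m; "eef_pos": TCP position; "ee_rot": TCP orientation; "force": force on the tool from outside, world axes, zero at the start; "wrist_torque": the same for the moment, N m; "grip_width": opening from 0.0 (shut) to 1.0 (fully open).
Only numpy, scipy, OpenCV 4.12 (cv2) and the standard library are available. Lean on these libraries where they do the work, as an engineer would, in place of code of your own. Each camera call takes 0.05 s, during which the arm holds its last target. There are 200 camera calls.

### The job

The wafers are back in their storage box: shut and seal it. With the fingertips, push the raised lid down until it lies on its rubber gasket, then set a fingertip in the slot of the black latch handle and turn it a full quarter turn clockwise, so that the cam draws the lid down flush and locks it. Push only, gently: do not grip the latch, do not lift the lid further open, leave the small things round the box where they are, and finish clear of everything.

Things in the scene. Friction and masses are not known exactly. Their poses are not given: they have to be found in the camera images.
- storage_box: Aluminium wafer storage box, 190 (x) by 200 (y) mm, its lid's top 88 mm above the bench when shut; fixed to the bench, wafer cassette inside. Origin: centre of its underside, on the bench. Its x axis points from the front (robot's side, round white humidity dial) to the back, where the lid is hinged; y to its left; z up. A round vacuum port sticks out 60 mm at the back.
- lid_hinge_line (a point): Point on the hinge line of the lid, 101 mm behind the box's origin and 84 mm above the bench; the line runs along the box's y axis.
- lid (a joint): Lid angle, rad: 0 shut flush, grows as the front edge rises; starts raised at 0.4 to 0.75. Stiff hinge: the lid stays where it is left and takes about 1 to 4 N at the front to push down. A black rubber gasket on the rim meets it softly at about 0.026 (front edge 5 mm proud); pressing it on to 0 takes about 8 N more, and when released it springs back to about 0.01 to 0.02. The latch can catch while the lid is below about 0.035, and then draws it to about 0.002.
- lid_press (a point): A free place to push the lid: on its top face, 20 mm behind its front edge and 60 mm to the right (box's -y) of its middle, on the 62 mm wide aluminium bar along the front, clear of the latch. Moves with the lid; its z axis is the lid's upward normal. It lies 176 mm in front of the hinge line and, with the lid shut, 4 mm above it.
- latch (a joint): Angle of the latch handle about the lid's normal, rad: 0 unlocked, handle pointing to the box's left (+y) along the front edge; grows clockwise seen from above; at 1.57 the handle points straight back to the hinge (box's +x). Stop at 1.64. Starts at 0 to 0.2. The cam under the lid meets its keeper from about 0.5 and is fully locked above 1.4; turning takes about 1 to 5 N at the slot, and the handle stays where it is left.
- latch_pivot (a point): On the latch's turning axis (steel screw in a black boss 30 mm across), at the mid height of the handle, 13.5 mm above the lid's top; 45 mm behind the lid's front edge, on its middle line. Its z axis is the turning axis (up when the lid is shut).
- latch_slot (a point): Centre of the slot in the latch handle, at the handle's mid height, 60 mm from the turning axis; its y axis points outward along the handle. The slot is open right through, 50 mm long along the handle and 40 mm wide across it, with rounded corners; the bar round it is 7 mm wide and 13 mm high, its top 20 mm and its underside 7 mm above the lid's top.
- spanner: Combination spanner 162 mm long lying on the bench; bystander.
- dish: Covered glass dish, 64 mm across, 14 mm high; bystander, loose.
- blank_flange: Steel blank flange, 55 mm across, 17 mm high; bystander, loose.
- centring_ring: Black and steel centring ring, 43 mm across, 8 mm high; bystander, loose.
- clamp_ring: Hinged vacuum clamp ring, 60 by 84 by 16 mm; bystander, loose.
- bottle: Small bottle with white cap, 34 mm across, 70 mm high; bystander, loose.
- screwdriver: Screwdriver with blue handle, 184 mm long, lying at the left edge of the bench; bystander, loose.

How it is judged (in metres and radians):
On the way, in this order (a step that is already met when the one before it is completed fails the run):
1. the lid is pushed down onto its gasket while the latch is still open (value of joint lid below 0.034 rad and value of joint latch below 0.45 rad), for 0.1 s.
2. the latch is turned its quarter turn and the cam has drawn the lid down (value of joint latch above 1.4 rad and value of joint lid below 0.012 rad), for 0.2 s.
At the end, for the whole second after the job is handed in: The latch handle stands at its quarter turn (above 1.4 rad), the lid is drawn down flush (below 0.012 rad, front edge within about 2 mm of shut), and both are at rest (all of step 2 and velocity of joint latch below 0.1 rad/s and velocity of joint lid below 0.05 rad/s); the robot touches nothing.
It fails at once if the lid is lifted further open instead of being pushed shut (value of joint lid above 0.9 rad).
It fails at once if the latch handle is gripped or forced (over 35 N) (contact force between the fingers and latch above 35 N).
It fails at once if the lid is slammed or forced (over 60 N) (contact force between the fingers and lid above 60 N).
It fails at once if one of the small things round the box is disturbed or carried (more than 15 mm) (distance of any of spanner, dish, blank_flange, centring_ring, bottle, clamp_ring, screwdriver from where it was at the start of the episode above 0.015 m).
It also fails if it takes over 58 s, if anything falls off the work surface, if the arm or the gripper's body presses on something with over 40 N, if the wrist force passes 120 N, or if a joint passes its speed limit or range.

## Working session

There is one attempt and no reset: what is moved stays moved. The work goes in short steps, Python scripts to look and compute and a tool call to move; the robot and the scene stay as the last step left them, time stands still between calls to the robot, and variables do not carry over. Pictures are saved under pics/ and viewed, about 8 in all and at most 12, crops included, and the job is handed in when it is done.

Besides the shell and the picture viewer there is one more tool, called after "Emit:" as name(argument=value, ...), one argument or row to a line, values as JSON. move_arm: Moves the arm, as the interface text tells. Its arguments: {"type":"object","properties":{"rows":{"type":"array","items":{"type":"array","items":{"type":"array","items":{"type":"number"}}}},"squeeze":{"type":"number"}},"required":["rows"]}

```bash
ls; mkdir -p pics
cat > h.py <<'E'
import numpy as np, cv2
from rig import sense, eyes, ctrl
from scipy.spatial.transform import Rotation as R
def rot(q): return R.from_quat([q[1],q[2],q[3],q[0]]).as_matrix()
def cam(c):
    f=200/np.tan(np.radians(c["vertical_fov"])/2)
    a=np.array(c["attitude"],float)
    M=rot(a) if a.size==4 else a.reshape(3,3)
    return f,M,np.array(c["xyz"],float)
def project(c,P):
    f,M,t=cam(c); p=(np.atleast_2d(P)-t)@M; s=p[:,:2]/p[:,2:]
    s=s*(1+c["k1"]*(s**2).sum(1,keepdims=True))
    return s*f+[c["cx"],c["cy"]]
def ray(c,u,v):
    f,M,t=cam(c); d=np.array([(u-c["cx"])/f,(v-c["cy"])/f]); s=d.copy()
    for _ in range(20): s=d/(1+c["k1"]*(s@s))
    return t,M@np.array([s[0],s[1],1])
def on_z(c,u,v,z):
    t,d=ray(c,u,v); return t+d*(z-t[2])/d[2]
def tri(obs):
    A=np.zeros((3,3));b=np.zeros(3)
    for c,u,v in obs:
        t,d=ray(c,u,v); d=d/np.linalg.norm(d); Q=np.eye(3)-np.outer(d,d); A+=Q;b+=Q@t
    return np.linalg.solve(A,b)
E
python3 - <<'E'
from h import *
import pickle
C={}
for n in ("scene","top"):
    c=eyes.capture(n); C[n]=c; cv2.imwrite(f"pics/{n}0.png",c["color"])
    print(n,{k:v for k,v in c.items() if k!="color"})
pickle.dump(C,open("c0.pkl","wb"))
s=sense(); print(s)
E
```

```text
pics
scene {'vertical_fov': 48.19400229459522, 'cx': 313.7262112124352, 'cy': 196.13159149646674, 'k1': -0.05952091582135521, 'xyz': array([-153.74046424, -235.0646638 ,  846.63770123]), 'attitude': array([-0.32465594,  0.76137635, -0.51703248,  0.21813296])}
top {'vertical_fov': 50.88772898599596, 'cx': 321.6470315883658, 'cy': 200.18583361711273, 'k1': 0.020838398389201915, 'xyz': array([398.51071568,  82.34179415, 924.52708193]), 'attitude': array([-0.07134162,  0.70757664, -0.69929778,  0.07230691])}
{'time_s': 0.1, 'joints': array([ 8.82611594e-01,  3.13389268e-01,  1.49834438e+00,  1.89337897e-05,
        1.33098951e+00, -2.23422141e-01]), 'dq': array([-0.0006851 , -0.00060634, -0.00354158,  0.00019011, -0.00102675,
       -0.00029728]), 'tau': array([ 2.13562314e-03, -4.12897646e+01, -2.60140461e+01, -2.65562294e-04,
        3.04689056e-03,  8.33683544e-05]), 'eef_pos': array([235.19009464, 469.13633726, 238.80103679]), 'ee_rot': array([ 1.74249732e-04,  8.50944814e-01,  5.25254798e-01, -5.37803339e-04]), 'force': array([-0.07652584,  0.24567481,  0.19448714]), 'wrist_torque': array([-0.06926435,  0.08080526, -0.01025576]), 'grip_width': 1.0019195337615965}
```

View pics/scene0.png

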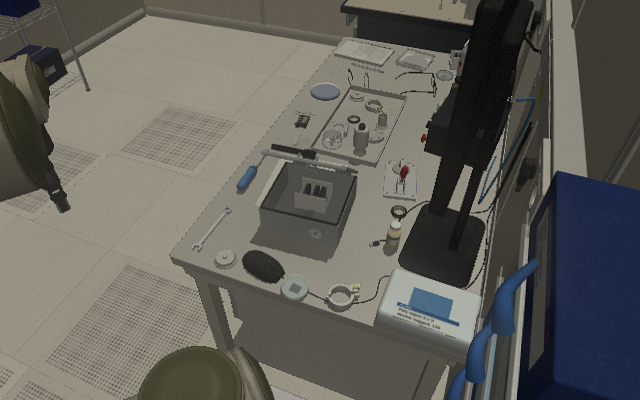

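View pics/top0.png

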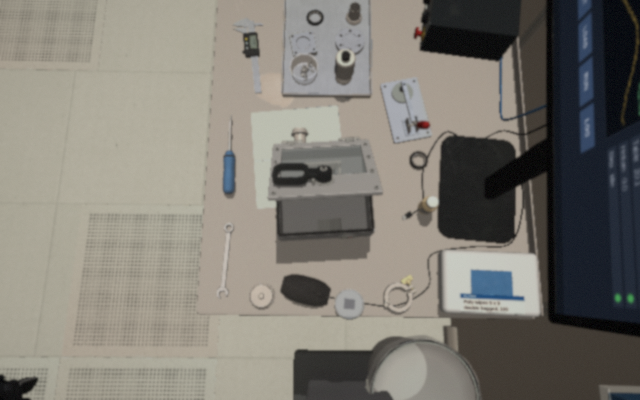

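The scene picture shows the box at about (310,205) with its lid raised. The top picture shows the lid's front bar at (325,185) and the latch handle at (292,174) with its boss at (322,173). Next I'll enlarge both views to measure them.

Run:
```python
from h import *
import pickle
C=pickle.load(open("c0.pkl","rb"))
a=cv2.resize(C["top"]["color"][120:250,250:395],None,fx=4,fy=4,interpolation=cv2.INTER_CUBIC)
b=cv2.resize(C["scene"]["color"][135:265,230:375],None,fx=4,fy=4,interpolation=cv2.INTER_CUBIC)
cv2.imwrite("pics/topc.png",cv2.convertScaleAbs(a,alpha=1.3)); cv2.imwrite("pics/scc.png",cv2.convertScaleAbs(b,alpha=1.5))
```

```text
(no output)
```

View pics/topc.png

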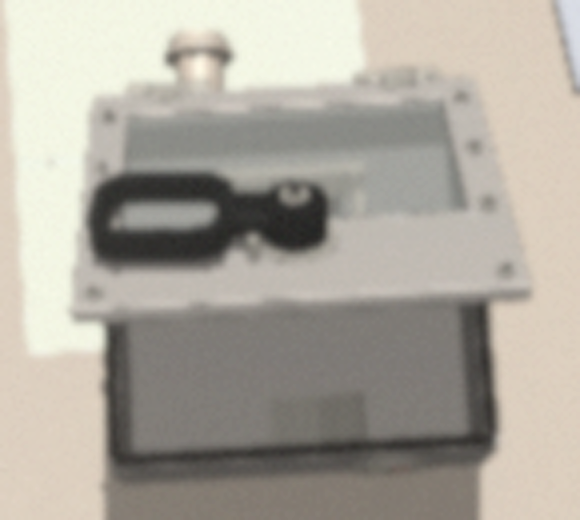

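View pics/scc.png

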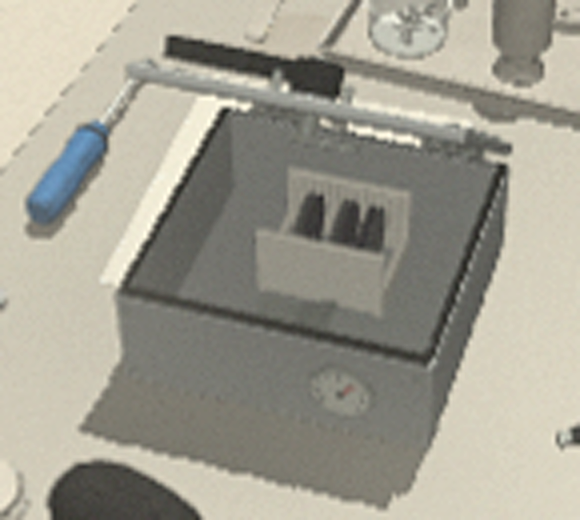

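The top crop shows the lid's front corners at (75,313) and (530,292), the front rim corners at (110,462) and (494,445), the boss at (294,215) and the slot centre at about (168,214). In the scene crop the rim corners are at (122,291), (432,360) and (507,168). I'll fit a model to these points.

```bash
cat > fit.py <<'E'
from h import *
def boxpt(p,b):  # box frame -> world ; p=(x,y,yaw)
    c,s=np.cos(p[2]),np.sin(p[2]); b=np.atleast_2d(b)
    return np.c_[p[0]+c*b[:,0]-s*b[:,1],p[1]+s*b[:,0]+c*b[:,1],b[:,2]]
def lidpt(p,th,d,y,n): # d ahead of hinge, y left, n above hinge plane
    return boxpt(p,[[101-d*np.cos(th)-n*np.sin(th)*-1*-1 if 0 else 101-d*np.cos(th)+n*np.sin(th),y,84+d*np.sin(th)+n*np.cos(th)]])[0]
E
cat > fit0.py <<'E'
from fit import *
import pickle
from scipy.optimize import least_squares
C=pickle.load(open("c0.pkl","rb")); T,S=C["top"],C["scene"]
t=lambda u,v:(T,250+u/4,120+v/4); s=lambda u,v:(S,230+u/4,135+v/4)
def model(q):
    p,th,la=q[:3],q[3],q[4]; Z=86
    r=lambda x,y:boxpt(p,[[x,y,Z]])[0]
    return [(t(75,313),lidpt(p,th,196,100,2)),(t(530,292),lidpt(p,th,196,-100,2)),
     (t(110,462),r(-95,100)),(t(494,445),r(-95,-100)),
     (s(122,291),r(-95,100)),(s(432,360),r(-95,-100)),(s(507,168),r(95,-100)),
     (t(294,215),lidpt(p,th,151,0,24)),
     (t(168,214),lidpt(p,th,151-60*np.sin(la),60*np.cos(la),17.5))]
f=lambda q:np.concatenate([project(o[0],P)[0]-o[1:] for o,P in model(q)])
r=least_squares(f,[420,80,0,.6,.1],x_scale=[10,10,.1,.1,.1],loss="soft_l1")
print(r.x.round(3)); print(f(r.x).reshape(-1,2).round(1))
q=r.x
for n,P in [("press",lidpt(q[:3],q[3],176,-60,4)),("press_shut",lidpt(q[:3],0,176,-60,4)),("pivot",lidpt(q[:3],q[3],151,0,17.5)),("slot shut",lidpt(q[:3],.015,151-60*np.sin(q[4]),60*np.cos(q[4]),17.5)),("pivot shut",lidpt(q[:3],0,151,0,17.5))]: print(n,P.round(1))
E
python3 fit0.py
```

```text
[5.97919e+02 7.79030e+01 6.30000e-02 7.14000e-01 1.39000e-01]
[[-0.7  0.9]
 [ 1.   0.4]
 [-1.1  0.7]
 [ 2.7 -0.1]
 [-2.8 -1.6]
 [-0.   0.2]
 [ 1.3 -3.6]
 [ 0.8 -2.5]
 [-0.7 -0.2]]
press [572.3  16.2 202.2]
press_shut [526.8  13.3  88. ]
pivot [596.2  77.8 196.1]
slot shut [552.9 134.6 103.6]
pivot shut [548.   74.8 101.5]
```

```bash
cat > go.py <<'E'
from fit import *
def togo(P,ang,s=None):
    s=s or sense(); M=rot(s["ee_rot"]); d=M.T@(np.array(P)-s["eef_pos"])
    a=np.arctan2(M[1,0],M[0,0]); r=-np.degrees((ang-a+np.pi)%(2*np.pi)-np.pi)/6
    return np.r_[d,r].round(2)
E
python3 - <<'E'
from go import *
q=[597.9,77.9,.063,.714,.139]
P=lidpt(q,q[3],165,-60,4); print("press",P.round(1), lidpt(q,0,165,-60,4).round(1))
P[2]=300; print(togo(P,np.radians(85.6)))
E
```

```text
press [580.6  16.7 195.1] [537.8  14.   88. ]
[-249.68  511.58  -61.06   -3.7 ]
```

Emit:
move_arm(
  rows=[
    [[0,0,-50,0,-1],[-20,42,-61,-0.5,-1],[-45,93,-61,-1,-1],[-68,140,-61,-1.5,-1],[-91,186,-61,-2,-1],[-114,233,-61,-2.5,-1],[-136,279,-61,-3,-1],[-159,326,-61,-3.7,-1],[-182,372,-61,-3.7,-1],[-205,419,-61,-3.7,-1],[-227,465,-61,-3.7,-1],[-250,512,-61,-3.7,-1]],
  ],
  squeeze=20,
)

```text
time_s: 1.6
eef_pos: [581.6, 14.8, 299.6]
ee_rot: [-0.0, 0.734, 0.679, -0.001]
force: [1.1, 1.1, -0.2]
grip_width: 0.001
```

Run:
```python
from go import *
import pickle
c=eyes.capture("wrist"); t=eyes.capture("top"); pickle.dump((c,t),open("c1.pkl","wb"))
print(c["xyz"],c["attitude"],c["vertical_fov"],sense()["eef_pos"],sense()["grip_width"])
cv2.imwrite("pics/w1.png",c["color"])
```

```text
[502.6301669   20.52322749 434.60732371] [0.11484004 0.72486068 0.67104117 0.10532095] 64.2171286576147 [582.47956527  12.36959485 298.25753513] 0.0014078115272082353
```

View pics/w1.png

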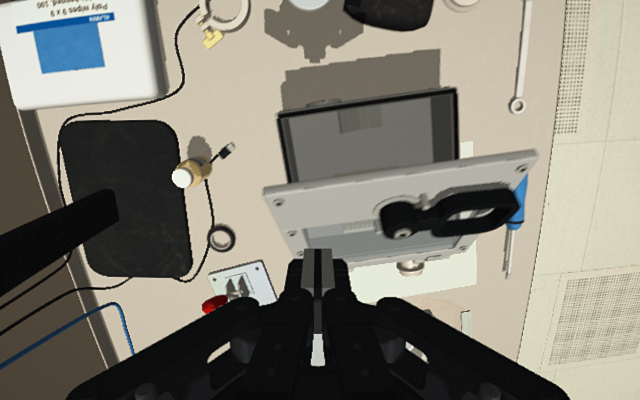

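The wrist picture shows the lid's front corners at (536,151) and (263,188), the rim corners at (457,88) and (277,115), the boss screw at (404,232) and the slot at (475,212). I'll refine the fit with these.

```bash
cat > fit1.py <<'E'
import fit0
from fit0 import *
from go import togo
W,_=pickle.load(open("c1.pkl","rb"))
def f2(q):
    p,th,la=q[:3],q[3],q[4]
    o=[((536,151),lidpt(p,th,196,100,3)),((263,188),lidpt(p,th,196,-100,3)),((457,88),boxpt(p,[[-95,100,86]])[0]),((277,115),boxpt(p,[[-95,-100,86]])[0]),
     ((404,232),lidpt(p,th,151,0,24)),((475,212),lidpt(p,th,151-60*np.sin(la),60*np.cos(la),17.5))]
    return np.concatenate([project(W,P)[0]-u for u,P in o])
r=least_squares(lambda q:np.r_[f(q)*1.5,f2(q)],fit0.q,x_scale=[10,10,.1,.1,.1],loss="soft_l1",f_scale=2)
q=r.x;print(q.round(3));print(f(q).reshape(-1,2).round(1).tolist());print(f2(q).reshape(-1,2).round(1).tolist())
a=np.radians(85.6)
for th in (q[3],.55,.4,.25,.12,.06,.03,.01): 
    P=lidpt(q,th,165,-60,4); print(th,P.round(1),togo(P+[0,0,8],a))
print("dist",np.linalg.norm(lidpt(q,0.02,151-60*np.sin(q[4]),60*np.cos(q[4]),17.5)))
E
python3 fit1.py
```

```text
[5.97919e+02 7.79030e+01 6.30000e-02 7.14000e-01 1.39000e-01]
[[-0.7  0.9]
 [ 1.   0.4]
 [-1.1  0.7]
 [ 2.7 -0.1]
 [-2.8 -1.6]
 [-0.   0.2]
 [ 1.3 -3.6]
 [ 0.8 -2.5]
 [-0.7 -0.2]]
press [572.3  16.2 202.2]
press_shut [526.8  13.3  88. ]
pivot [596.2  77.8 196.1]
slot shut [552.9 134.6 103.6]
pivot shut [548.   74.8 101.5]
[6.00846e+02 7.89190e+01 6.50000e-02 7.04000e-01 8.20000e-02]
[[-1.1, 0.2], [0.4, -0.5], [-1.4, -0.6], [2.2, -1.6], [-2.6, -2.5], [0.1, -0.9], [1.3, -4.4], [0.3, -3.3], [-1.4, 0.1]]
[[2.1, 0.3], [-0.2, 0.8], [5.0, -1.4], [-3.1, -2.0], [-3.2, -7.2], [-4.6, -1.3]]
0.7039519434052149 [582.6  17.6 193.8] [ 5.390e+00 -9.000e-02  9.641e+01 -5.000e-02]
0.55 [567.2  16.6 173.7] [ 3.1700e+00 -1.5260e+01  1.1664e+02 -5.0000e-02]
0.4 [555.4  15.9 151.9] [ 1.4800e+00 -2.6920e+01  1.3839e+02 -5.0000e-02]
0.25 [547.   15.3 128.7] [ 2.9000e-01 -3.5230e+01  1.6165e+02 -5.0000e-02]
0.12 [542.5  15.  107.7] [-3.3000e-01 -3.9590e+01  1.8263e+02 -5.0000e-02]
0.06 [541.4  14.9  97.9] [-4.8000e-01 -4.0680e+01  1.9247e+02 -5.0000e-02]
0.03 [541.   14.9  92.9] [-5.2000e-01 -4.1000e+01  1.9742e+02 -5.0000e-02]
0.01 [540.9  14.9  89.6] [-5.4000e-01 -4.1140e+01  2.0071e+02 -5.0000e-02]
dist 578.3279984430504
```

Emit:
move_arm(
  rows=[
    [[3,0,30,0,-1],[4,0,55,0,-1],[5,0,75,0,-1],[5,-2,85,0,-1],[5,-4,92,0,-1],[4,-7,100,0,-1],[4,-10,107,0,-1],[3,-13,114,0,-1],[3,-17,121,0,-1],[2,-21,128,0,-1],[2,-25,135,0,-1],[1,-28,142,0,-1]],
  ],
)

```text
time_s: 3.2
eef_pos: [554.0, 15.6, 155.8]
ee_rot: [-0.001, 0.735, 0.678, -0.001]
force: [1.0, 1.2, 1.0]
grip_width: 0.001
```

```bash
sed -i 's/^print.*"dist.*$//' fit1.py; python3 fit1.py | tail -5
python3 - <<'E'
from go import *
c=eyes.capture("wrist"); print(sense()["force"]); cv2.imwrite("pics/w2.png",c["color"])
E
```

```text
0.25 [547.   15.3 128.7] [-0.85 -6.97 19.17 -0.05]
0.12 [542.5  15.  107.7] [ -1.48 -11.33  40.16  -0.05]
0.06 [541.4  14.9  97.9] [ -1.63 -12.42  50.    -0.05]
0.03 [541.   14.9  92.9] [-1.670e+00 -1.274e+01  5.494e+01 -5.000e-02]
0.01 [540.9  14.9  89.6] [-1.690e+00 -1.288e+01  5.823e+01 -5.000e-02]
[ 1.05035736  0.91563061 -0.59951415]
```

View pics/w2.png

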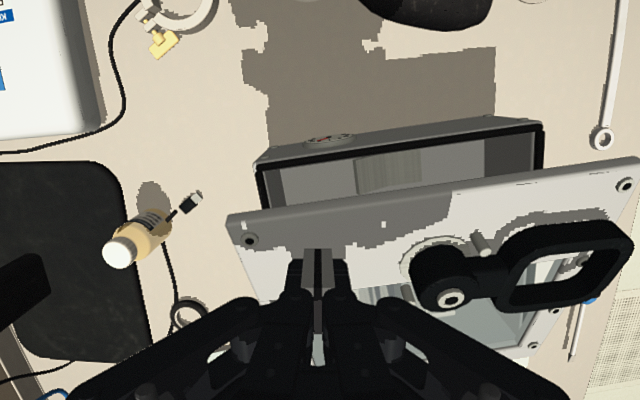

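The lid is following. The fingertips are on the bar at (320,250), right of the latch, and clear of the boss at (450,295). I'll keep pushing down to the gasket.

Emit:
move_arm(
  rows=[
    [[0,-3,7,0,-1],[-1,-5,13,0,-1],[-1,-7,19,0,-1],[-1,-9,26,0,-1],[-1,-10,33,0,-1],[-1,-11,40,0,-1],[-1,-12,46,0,-1],[-2,-12,50,0,-1],[-2,-13,53,0,-1],[-2,-13,55,0,-1],[-2,-13,56.5,0,-1],[-2,-13,58,0,-1]],
  ],
)

```text
time_s: 4.75
eef_pos: [539.9, 14.5, 97.3]
ee_rot: [-0.001, 0.735, 0.678, -0.002]
force: [-3.2, 0.0, 7.9]
grip_width: 0.002
```

Emit:
move_arm(
  rows=[
    [[0,0,1,0,-1],[0,0,2,0,-1],[0,0,2.5,0,-1],[0,0,2.5,0,-1],[0,0,2.5,0,-1]],
  ],
)

```text
time_s: 5.38
eef_pos: [539.9, 14.5, 96.0]
ee_rot: [-0.001, 0.735, 0.678, -0.002]
force: [-5.6, -0.2, 12.6]
grip_width: 0.001
```

Run:
```python
from go import *
q=[600.8,78.9,.065,.015,.1]
def slot(la,d=60): return lidpt(q,.015,151-d*np.sin(la),d*np.cos(la),17.5)
P=slot(.1);P[2]=180;print(P,togo(P,np.pi/2+q[2]-.1))
```

```text
[553.2833738  135.63365128 180.        ] [121.66   3.14 -84.25  -0.44]
```

Emit:
move_arm(
  rows=[
    [[0,0,-10,0,-1],[0,0,-35,0,-1],[0,0,-60,0,-1],[0,0,-84,0,-1],[0,0,-84,0,-1]],
  ],
)

```text
time_s: 6.0
eef_pos: [540.9, 14.6, 181.4]
ee_rot: [0.0, 0.735, 0.678, -0.001]
force: [-0.4, -0.0, -0.5]
grip_width: 0.002
```

Run:
```python
from go import *
import pickle
q=[600.8,78.9,.065,.015,.1]
c=eyes.capture("wrist"); pickle.dump(c,open("c3.pkl","wb")); print(sense()["eef_pos"])
cv2.imwrite("pics/w3.png",c["color"])
for d,y,n in [(196,100,4),(196,-100,4),(151,0,24)]: print(project(c,lidpt(q,.015,d,y,n)))
P=lidpt(q,.015,151-60*np.sin(.1),60*np.cos(.1),17.5); print(P,project(c,P)); P[2]=180;print(togo(P,np.pi/2+q[2]-.1))
```

```text
[540.31643156  14.64432303 180.07452544]
[[532.1451469 139.1591208]]
[[258.31046967 177.60611713]]
[[406.58734087 226.34440164]]
[553.2833738  135.63365128 103.67309964] [[485.78598338 218.97920525]]
[121.64   3.09  -0.14  -0.44]
```

View pics/w3.png

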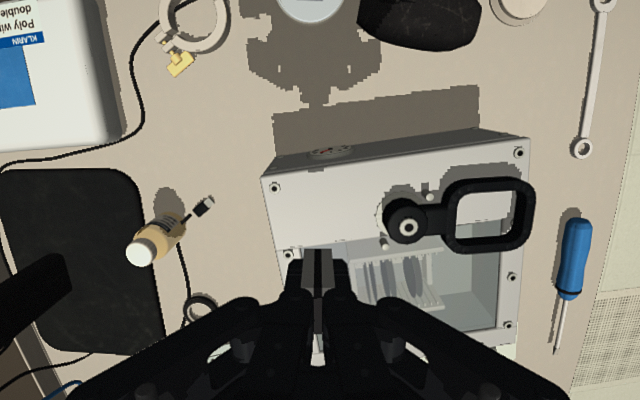

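The lid is down: its corners at (531,138) and (263,178) and the screw at (407,228) match the shut model to within a few pixels. The slot opening is centred at (489,215), so the latch angle is about 0.04. I'll move over the slot now.

```bash
cat > arc.py <<'E'
from go import *
q=[600.8,78.9,.065]
def tgt(la,z,r=60):
    P=lidpt(q,.01,151-r*np.sin(la),r*np.cos(la),17.5); P[2]=z; return togo(P,np.pi/2+q[2]-la)
E
python3 - <<'E'
from arc import *
print(tgt(.04,150),tgt(.04,107))
E
```

```text
[121.41  -0.5   29.87  -1.02] [121.48  -0.35  72.87  -1.02]
```

Emit:
move_arm(
  rows=[
    [[30,0,0,-0.3,-1],[65,0,0,-0.6,-1],[100,0,5,-1,-1],[121.5,0,18,-1,-1],[121.5,0,30,-1,-1],[121.5,0,30,-1,-1]],
  ],
)

```text
time_s: 6.8
eef_pos: [549.3, 135.1, 148.2]
ee_rot: [-0.002, 0.699, 0.715, -0.003]
force: [0.5, -0.3, 0.0]
grip_width: -0.002
```

Run:
```python
from arc import *
c=eyes.capture("wrist"); print(sense()["eef_pos"],tgt(.04,107))
cv2.imwrite("pics/w4.png",c["color"]); 
s=sense();M=rot(s["ee_rot"]); print(project(c,s["eef_pos"]+M[:,2]*8))
for z in (110,): print(project(c,s["eef_pos"]*[1,1,0]+[0,0,z]))
```

```text
[549.84130604 134.88699086 149.17505508] [ 8.300e-01 -2.000e-02  4.217e+01 -2.000e-02]
[[318.127284   266.07053257]]
[[318.14234056 240.33011774]]
```

View pics/w4.png

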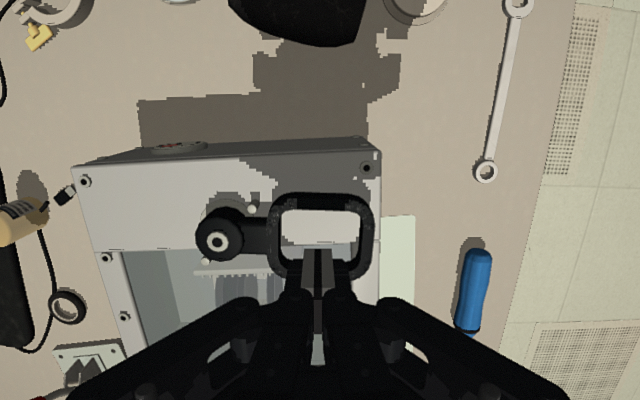

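The slot's opening spans u from 278 to 365 and starts at v=208, so its centre is near (320,241). The tool axis at that height projects to (318,240), so the tool is centred and I'll lower it.

Emit:
move_arm(
  rows=[
    [[0,0,12,0,-1],[0,0,24,0,-1],[1,0,33,0,-1],[1,0,38,0,-1],[1,0,42,0,-1],[1,0,42,0,-1]],
  ],
)

```text
time_s: 7.6
eef_pos: [549.6, 135.8, 107.1]
ee_rot: [-0.001, 0.699, 0.715, -0.002]
force: [0.9, 0.4, 0.6]
grip_width: 0.003
```

Run:
```python
from arc import *
print(sense()["force"])
for a in np.arange(.1,.95,.07): print(round(a,2),tgt(a,107))
```

```text
[0.90177389 0.4439517  0.57903327]
0.1 [-0.3   3.6   0.04  0.55]
0.17 [-0.69  7.78  0.02  1.22]
0.24 [-1.37 11.92  0.    1.89]
0.31 [-2.34 16.01 -0.02  2.56]
0.38 [-3.59 20.01 -0.04  3.22]
0.45 [-5.12 23.93 -0.06  3.89]
0.52 [-6.91 27.72 -0.07  4.56]
0.59 [-8.97 31.38 -0.09  5.23]
0.66 [-11.28  34.88  -0.1    5.9 ]
0.73 [-13.83  38.22  -0.12   6.57]
0.8 [-16.61  41.37  -0.13   7.23]
0.87 [-19.6   44.32  -0.14   7.9 ]
0.94 [-22.79  47.05  -0.15   8.57]
```

Emit:
move_arm(
  rows=[
    [[0,3.6,0,0.5,-1],[-0.7,7.8,0,1.2,-1],[-1.4,12,0,1.9,-1],[-2.3,16,0,2.6,-1],[-3.6,20,0,3.2,-1],[-5,24,0,3.9,-1],[-7,27.7,0,4.6,-1],[-9,31.4,0,5.2,-1],[-11.3,35,0,5.9,-1],[-13.8,38,0,6.6,-1],[-16.6,41.4,0,7.2,-1]],
  ],
)

```text
time_s: 8.98
eef_pos: [591.3, 120.2, 107.1]
ee_rot: [-0.0, 0.914, 0.407, -0.003]
force: [-2.0, -0.6, 0.0]
grip_width: 0.003
```

Run:
```python
from arc import *
s=sense();print(s["force"],s["eef_pos"],s["wrist_torque"])
for a in np.arange(.87,1.75,.07): print(round(a,2),tgt(a,106.5))
```

```text
[-2.02139758 -0.59946051  0.01344479] [591.28819634 120.15052215 107.06007575] [ 0.00630194  0.23618569 -0.00221953]
0.87 [-0.11  4.21  0.55  0.68]
0.94 [-0.56  8.38  0.54  1.35]
1.01 [-1.3  12.52  0.53  2.02]
1.08 [-2.32 16.59  0.52  2.69]
1.15 [-3.63 20.58  0.52  3.36]
1.22 [-5.21 24.47  0.51  4.03]
1.29 [-7.06 28.24  0.51  4.69]
1.36 [-9.17 31.87  0.51  5.36]
1.43 [-11.53  35.34   0.51   6.03]
1.5 [-14.13  38.64   0.51   6.7 ]
1.57 [-16.95  41.75   0.52   7.37]
1.64 [-19.98  44.66   0.52   8.04]
1.71 [-23.21  47.34   0.53   8.7 ]
```

The contact force is small, about 2 N, so I'll continue the arc.

Emit:
move_arm(
  rows=[
    [[0,4.2,0,0.7,-1],[-0.6,8.4,0,1.4,-1],[-1.3,12.5,0,2,-1],[-2.3,16.6,0,2.7,-1],[-3.6,20.6,0,3.4,-1],[-5.2,24.5,0,4,-1],[-7,28.2,0,4.7,-1],[-9.2,31.9,0,5.4,-1],[-11.5,35.3,0,6,-1],[-14.1,38.6,0,6.7,-1],[-16,40.5,0,7.1,-1],[-17,41.8,0,7.4,-1]],
  ],
)

```text
time_s: 10.48
eef_pos: [610.8, 79.6, 107.0]
ee_rot: [0.001, 1.0, 0.031, -0.003]
force: [-2.2, 2.5, -1.0]
grip_width: 0.001
```

Run:
```python
from arc import *
import pickle
s=sense();print(s["force"],s["eef_pos"])
for a in np.arange(1.57,1.78,.035): print(round(a,2),tgt(a,106.5))
c=eyes.capture("wrist"); t=eyes.capture("top"); pickle.dump((c,t),open("c5.pkl","wb"))
cr=cv2.resize(t["color"][130:250,250:390],None,fx=2.8,fy=3,interpolation=cv2.INTER_CUBIC)[:, :392]
cv2.imwrite("pics/w5.png",np.hstack([c["color"][60:320,120:520],cv2.resize(cr,(300,260))]))
```

```text
[-2.24098942  2.5089181  -0.96496294] [610.76605679  79.63960342 106.99835114]
1.57 [ 0.19  0.04  0.5  -0.04]
1.6 [0.16 2.14 0.5  0.29]
1.64 [0.06 4.24 0.5  0.63]
1.67 [-0.11  6.33  0.51  0.96]
1.71 [-0.36  8.42  0.51  1.29]
1.74 [-0.68 10.49  0.51  1.63]
```

View pics/w5.png

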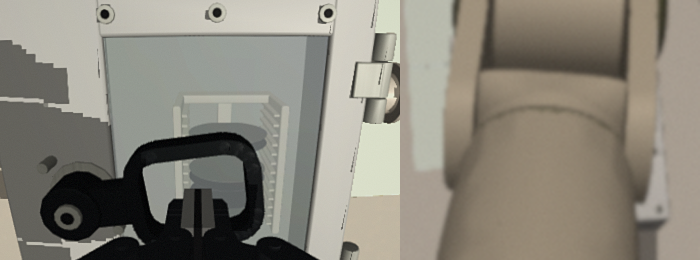

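The wrist picture shows the handle nearly pointing back, lagging by about 0.12 rad (latch near 1.45). I'll push on about 7 mm.

Emit:
move_arm(
  rows=[
    [[0,2,0,0.3,-1],[0,4,0,0.6,-1],[0,5.5,0,0.9,-1],[-0.2,7,0,1.1,-1],[-0.2,7,0,1.1,-1],[-0.2,7,0,1.1,-1]],
  ],
)

```text
time_s: 11.32
eef_pos: [611.6, 72.1, 107.4]
ee_rot: [0.001, 1.0, -0.027, -0.002]
force: [0.8, -0.2, 0.3]
grip_width: -0.002
```

Run:
```python
from arc import *
import pickle
s=sense();print(s["force"],s["eef_pos"])
for a in (1.6,1.65,1.71): print(a,tgt(a,106.5))
```

```text
[ 0.75933494 -0.16156331  0.31118763] [611.62839347  72.11476585 107.39225296]
1.6 [-0.88 -5.66  0.88 -0.85]
1.65 [-0.69 -2.67  0.89 -0.37]
1.71 [-0.66  0.93  0.9   0.2 ]
```

Force is near zero, with no contact with the stop. I'll ease back a few mm to the slot's middle, lift out and look.

Emit:
move_arm(
  rows=[
    [[0,-2,0,0,-1],[0,-4,0,0,-1],[0,-6,0,0,-1],[0,-6,-6,0,-1],[0,-6,-20,0,-1],[0,-6,-45,0,-1],[0,-6,-80,0,-1],[-30,-6,-110,0,-1],[-60,-6,-130,0,-1],[-100,-6,-150,0,-1],[-100,-6,-150,0,-1]],
  ],
)

```text
time_s: 12.7
eef_pos: [511.8, 84.0, 260.9]
ee_rot: [0.001, 1.0, -0.026, 0.0]
force: [0.3, -0.9, 0.7]
grip_width: 0.0
```

Run:
```python
from arc import *
import pickle
s=sense();print(s["force"],s["eef_pos"])
c=eyes.capture("wrist"); pickle.dump(c,open("c6.pkl","wb"))
cv2.imwrite("pics/w6.png",c["color"])
for la in (1.4,1.57): print(la,project(c,np.array([lidpt(q,.002,151,0,24),lidpt(q,.002,151-60*np.sin(la),60*np.cos(la),17.5)])).round(1).tolist())
```

```text
[ 0.34238849 -0.85921605  0.71900558] [511.79877309  84.04232449 260.86180441]
1.4 [[359.4, 193.0], [419.6, 173.9]]
1.57 [[359.4, 193.0], [420.7, 184.0]]
```

View pics/w6.png

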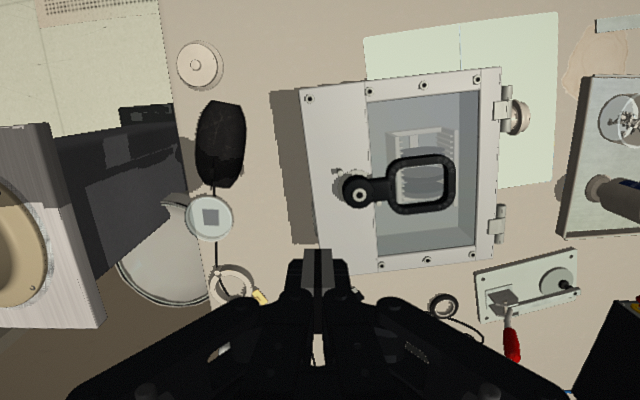

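The picture shows the boss at (359,194) and the slot centre at (421,184.5). The model gives (420.7,184.0) for a latch angle of 1.57. The lid is down and the tool is clear, so I'll hand the job in.

```bash
python3 -c "
from h import *
s=sense();print(s['time_s'],abs(s['dq']).max(),s['force']);print(ctrl.finish_job())"
```

```text
12.75 0.054731818528138014 [ 1.58791518  1.33599985 -0.50385496]
the job is handed in; nothing more can be done
None
```

The box is shut and the latch is turned its quarter turn. I handed the job in at 12.8 s; no verdict is reported.

- **Lid:** I pushed it down with the shut fingertips at the press place until it lay on its gasket. The last vertical force I read was about 13 N, with the fingertips at the shut height.
- **Latch:** I lowered the fingertips into the slot and turned the handle along its arc, with only a few newtons showing at each check. Then I eased back to the middle of the slot and lifted straight out.
- **Last checks:** In the final wrist picture, the boss and slot line up with the model within about 1 px at a latch angle of about 1.57. The lid looks flush, and the small things in view look undisturbed. The tool stood at z = 261 mm, touching nothing.
- **Not measured:** I did not measure the final lid angle directly. That it is below 0.012 rad is inferred from the latch angle and how the lid looks. I also did not compare every small object with its starting position.
- **Fit errors:** The early camera fits were off by up to about 4 px in the top and scene views, and up to 7 px on the latch boss in the first wrist view. The later close-up looks agreed better.

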